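Bed a rolling pin in its V stand and clamp it

ROBOT

A 6-joint arm with a two-finger parallel gripper is mounted at the origin on a cart in front of the work surface, level with it; the furniture and walls round the work are solid. World frame = base frame: x ahead of the robot, y to its left, z up, the work surface at z = 0. Lengths are in mm, angles in rad, forces in N, time in s.
With the tool pointing down it reaches from about 375 to 900 mm from the base axis. Payload 3.1 kg.
Tool frame: the origin (TCP) lies midway between the tips of the shut fingers; the grasp point (between the pads) lies 19 mm behind it; z points along the fingers, y is the line along which they close (so a half turn about z gives the same grasp; the last joint's range is limited). The gripper opens to 87 mm and grips with 3 to 60 N. Pads are 19 mm wide; open, the fingers measure 117 mm over their backs; the gripper's body (75 mm by 190 mm) begins 51 mm behind the grasp point.
Start: joints at [0.938, 0.527, 1.433, -0, 1.181, -0.178], TCP at [274.509, 561.463, 222.548] pointing down, gripper open.
Joint ranges: [-3.08, 3.08], [-0.75, 2.2], [0.22, 2.44], [-1.43, 4.57], [0, 2.65], [-2.85, 2.85]. Speed limits (rad/s): [2.79, 2.79, 3.14, 3.14, 3.14, 3.14].

INTERFACE

Orientations are given as a rotation vector (axis times angle).
In Python, from bench import state, camera, hand_in gives the robot as it stands. The module is installed in compiled form; this text tells all that it offers.
- The arm moves only by the tool send_rows, never from a script. Its argument "steps" is a list of rows, each an object of numbers: "fingers": the opening, from -1 (shut) to 1 (fully open), so that 0 is half open; "tx", "ty", "tz": the shift along the tool's x, y, z in mm; "wx", "wy", "wz": the turn, a rotation vector about the tool's x, y, z in degrees. In form: [{"fingers": .., "tx": .., "ty": .., "tz": .., "wx": .., "wy": .., "wz": ..}, ...]. A call has 1 to 12 rows; each row shifts and turns the commanded pose from where the row before left it, along the tool's axes as they then stand; what a row does not reach is not made up. A row lasts 1/10 s, in which the tool goes at most 50 mm and 8.59 degrees, less where a joint would pass 70% of its speed; a pose out of reach is approached as far as the arm can. A call with a gripper value outside its range is refused whole. The fingers move at their own pace and stop on an object; "grip_force" is the grip in N (left out, the last holds). Time passes only in rows, so rows that do not move let the fingers close. It gives the time, the measured TCP pose, the force, the opening and the grip force at its end, in the units of the state.
- state(): the state, without advancing time (a new reading comes with each control period).
- camera(name): name is "scene" or "top"; returns a dict with "frame" (420x560x3 uint8, blue, green, red), "K" (3x3 intrinsics, pixels), "position" and "attitude" of the camera in the world. Camera axes: x right, y down, z forward; pixel columns grow to the right and rows downward; lengths in mm; the calibration is good to about 2 mm. A picture is of the moment at which its call begins. There is no depth.
- hand_in(): hands the job in; it is judged then, once.
The state is a dict: "time": time; "joints": joint angles; "joint_velocities": joint speeds; "joint_efforts": joint torques, N m; "ee_pos": TCP position; "ee_rot": TCP orientation; "contact_force": force on the tool from outside, world axes, zero at the start; "torque": the same for the moment, N m; "gripper_width": finger opening in mm; "grasp_force": force on a finger pad.
Only numpy, scipy, OpenCV 4.12 (cv2) and the standard library are available. Lean on these libraries where they do the work, as an engineer would, in place of code of your own. Each camera call takes 0.05 s, during which the arm holds its last target. There are 200 camera calls.

TASK

Clamp the little rolling pin in its wooden stand, ready for oiling. Lay it down gently in the two V supports between the end stop and the open sliding clamp, a little short of the end stop, and press it down lightly but distinctly (a steady 13 N or so) so that it beds on both V supports; then slide the clamp up behind it until the pin is pushed home and you feel the clamp bear firmly through the pin on the end stop (a steady push of about 13 N on the clamp), and let go. Nothing may be forced (no push over 16 N), and leave the other things on the worktop where they are.

Things in the scene. Friction and masses are not known exactly. Their poses are not given: they have to be found in the camera images.
- pin: small wooden rolling pin, 210 mm long over all, lying on the worktop: plain barrel 40 mm in diameter and 130 mm long, with a 40 mm long handle of 22 mm diameter (flat end) at each end; both ends alike. About 0.2 kg, loose; it can roll. Origin at its centre, on its axis; its x axis runs along the pin.
- stand: low wooden stand fixed to the worktop: base board 350 x 90 x 16 mm (x -217 to +133, y -45 to +45). Origin on the worktop (underside of the board) under the point where the pin's centre lies when the pin is home; x runs along the stand from the clamp to the end stop, z up. A pin that is home has its axis along x, 62 mm above the worktop, at y = 0.
- vee: the two V supports of the stand, fixed, at x = -45 and x = +45 mm of the stand, each 18 mm thick (72 mm free between them, for fingers round the pin; the board is 46 mm below the pin's axis there). Each V opens upward at 90 degrees and is symmetric about y = 0, its apex 34 mm and its rim 63 mm above the worktop, about 60 mm wide at the mouth, 79 mm wide over all; rigid. The barrel of the pin rests in them. Same origin and axes as the stand.
- stop: the fixed end stop, an upright block 60 mm wide and 84 mm high, at the +x end of the stand; its face towards the pin is at x = +105 mm of the stand; rigid. Same origin and axes as the stand.
- clamp (a joint): position of the sliding end clamp along the stand, m: 0 fully open, 0.060 when it holds the pin against the end stop; grows towards the stop (+x). Its round pad (27 mm, at the height of the pin's axis) faces the end of the pin and has its face at x = -165 mm + this value. Stiff slide: it takes about 3 N to move and stays where it is left; the pin's friction in the V supports adds a few newtons.
- clamp_tab (a point): grasp point on the clamp's upright wooden tab, 104 mm above the worktop: 14 mm thick along the stand's x, 34 mm wide along y, top edge 118 mm above the worktop. It lies 32 mm behind (-x) the pad face; the pad's stem reaches 76 mm above the worktop. Axes as the stand.
- mug: bystander: white mug 93 mm high, origin under its centre
- tin: bystander: low tin 75 mm wide, 58 mm high, origin under its centre
- shaker: bystander: salt shaker 44 mm wide, 90 mm high, origin under its centre
- spice: bystander: spice jar 46 mm wide, 106 mm high, origin under its centre
- jar: bystander: glass jar 70 mm wide, 88 mm high, origin under its centre
- spoon: bystander: teaspoon 136 mm long lying flat, origin under its centre
There are look-alikes about, which are no part of the job. There is more than one size of the pin; the one meant has the size given above.

How it is judged:
By the outcome, as a careful person would: the job done as asked, in the order asked, and still so for the second after the job is handed in, with the robot touching nothing.
It also fails if it takes over 72 s, if anything falls off the work surface, if the arm or the gripper's body presses on something with over 40 N, if the wrist force passes 120 N, or if a joint passes its speed limit or range.

## Working session

There is one attempt and no reset: what is moved stays moved. The work goes in short steps, Python scripts to look and compute and a tool call to move; the robot and the scene stay as the last step left them, time stands still between calls to the robot, and variables do not carry over. Pictures are saved under pics/ and viewed, at most 13 in all, crops included, and the job is handed in when it is done.

Besides the shell and the picture viewer there is one more tool, called after "Emit:" in YAML: its name, and indented under it one key for each argument. send_rows: Moves the arm, as the interface text tells. Its arguments: {"type":"object","properties":{"steps":{"type":"array","items":{"type":"object","properties":{"fingers":{"type":"number"},"tx":{"type":"number"},"ty":{"type":"number"},"tz":{"type":"number"},"wx":{"type":"number"},"wy":{"type":"number"},"wz":{"type":"number"}}}},"grip_force":{"type":"number"}},"required":["steps"]}

```bash
mkdir -p pics
python3 - <<'E'
from bench import state,camera
import cv2
print(state())
for n in("scene","top"):
    c=camera(n);cv2.imwrite(f"pics/{n}0.png",c["frame"]);print(n,c["K"],c["position"],c["attitude"])
E
```

```text
{'time': 0.0, 'joints': array([ 9.37514638e-01,  5.28433742e-01,  1.43391803e+00, -1.12154362e-05,
        1.18138807e+00, -1.78530858e-01]), 'joint_velocities': array([ 0.0005484 ,  0.00032717, -0.0001582 , -0.00091214, -0.00041089,
       -0.00333185]), 'joint_efforts': array([ 5.44352060e-04, -4.40039170e+01, -1.76595247e+01,  6.34364784e-02,
        5.80394478e-02, -1.32943342e-04]), 'ee_pos': array([274.07345789, 560.87937301, 221.5865546 ]), 'ee_rot': array([-0.70798596, -3.05991572,  0.00310435]), 'contact_force': array([-0.25946541,  0.52138012, -0.00586549]), 'torque': array([ 0.01181399, -0.03563629, -0.04042901]), 'grasp_force': 0.0, 'gripper_width': 86.81406064345397}
scene [[484.08935535   0.         279.52452843]
 [  0.         484.08935535 205.09470625]
 [  0.           0.           1.        ]] [-315.04939091 -912.39619382  916.48621855] [-2.03193529  0.9156133  -0.49298085]
top [[383.28562788   0.         285.62326058]
 [  0.         383.28562788 208.39771743]
 [  0.           0.           1.        ]] [ 398.29425943 -161.94825109 1034.48489974] [-2.12159215  2.10192128 -0.1889804 ]
```

View pics/scene0.png

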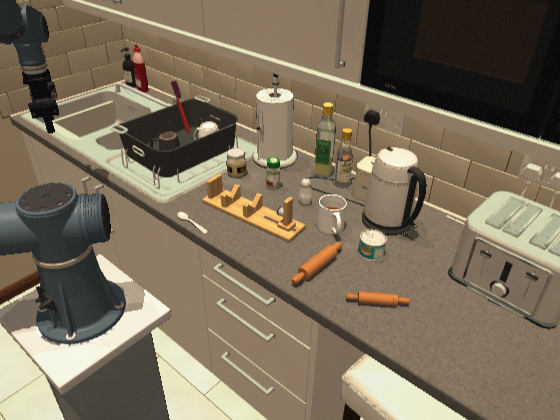

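View pics/top0.png

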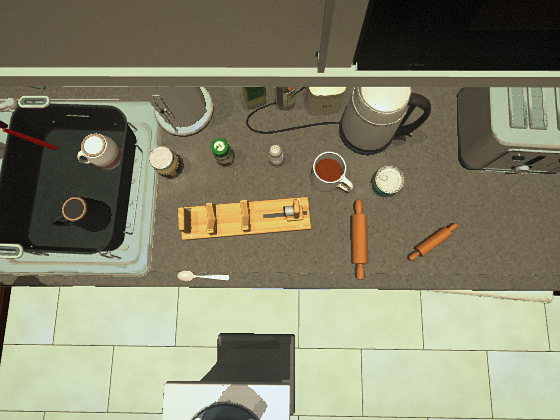

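The top view shows the stand at about (245,218), with the end stop on the left at (185,220) and the clamp on the right at (290,210). There are two candidates for the pin: the red-brown pin at top (360,240), about 78 px or 210 mm long, and the one at top (433,241), about 61 px or 165 mm long. In the scene view they are at (318,263) and (378,299). I choose the one at (360,240) and will measure both and crop to check.

```bash
cat > h.py <<'E'
import cv2,numpy as np
from scipy.spatial.transform import Rotation as R
from bench import state,camera
def ray(c,px,z):
    px=np.atleast_2d(np.asarray(px,float))
    d=np.c_[px,np.ones(len(px))]@np.linalg.inv(c["K"]).T@R.from_rotvec(c["attitude"]).as_matrix().T
    p=np.asarray(c["position"]);return p+d*((z-p[2])/d[:,2])[:,None]
def proj(c,P):
    q=(np.atleast_2d(P)-c["position"])@R.from_rotvec(c["attitude"]).as_matrix()@c["K"].T
    return q[:,:2]/q[:,2:]
def blobs(c,lo,hi,amin=150):
    m=cv2.inRange(cv2.cvtColor(c["frame"],cv2.COLOR_BGR2HSV),lo,hi)
    m=cv2.morphologyEx(m,cv2.MORPH_CLOSE,np.ones((3,3)))
    return [k for k in cv2.findContours(m,cv2.RETR_EXTERNAL,cv2.CHAIN_APPROX_NONE)[0] if cv2.contourArea(k)>amin]
def axis(c,k,z):
    P=ray(c,k[:,0],z)[:,:2].astype(np.float32);(o,s,a)=cv2.minAreaRect(P);return np.round(o,1),np.round(s,1),round(a,1)
E
python3 - <<'E'
from h import *
c=camera("top");f=c["frame"];hsv=cv2.cvtColor(f,cv2.COLOR_BGR2HSV)
print("hsv pin",hsv[240,360],hsv[241,433],"stand",hsv[230,225],hsv[205,230])
for nm,lo,hi,z in(("red",(3,120,60),(12,255,255),20),("yel",(13,100,100),(24,255,255),16)):
    for k in blobs(c,lo,hi): print(nm,k[:,0].mean(0),cv2.contourArea(k),axis(c,k,z))
a=cv2.resize(f[185:300,165:320],None,fx=4,fy=4,interpolation=2);b=cv2.resize(f[185:300,330:475],None,fx=4,fy=4,interpolation=2)
cv2.imwrite("pics/c1.png",a);cv2.imwrite("pics/c2.png",b)
E
```

```text
hsv pin [ 13 180 218] [ 14 185 212] stand [ 22 140 234] [ 22 143 232]
red [328.39705882 169.51470588] 441.0 (array([ 708.3, -259.6]), array([60. , 71.4]), 0.3)
yel [432.78125 241.625  ] 434.0 (array([ 513.4, -537.1]), array([ 28.8, 160.1]), 35.0)
yel [359.48314607 239.62359551] 852.0 (array([ 518.4, -341.3]), array([210.8,  39.2]), 0.2)
yel [ 73.77272727 208.43939394] 417.0 (array([594.6, 435.5]), array([65. , 63.1]), 6.5)
yel [243.88271605 217.47839506] 4223.0 (array([575.7, -31.3]), array([ 96.5, 357.6]), 5.5)
```

View pics/c1.png

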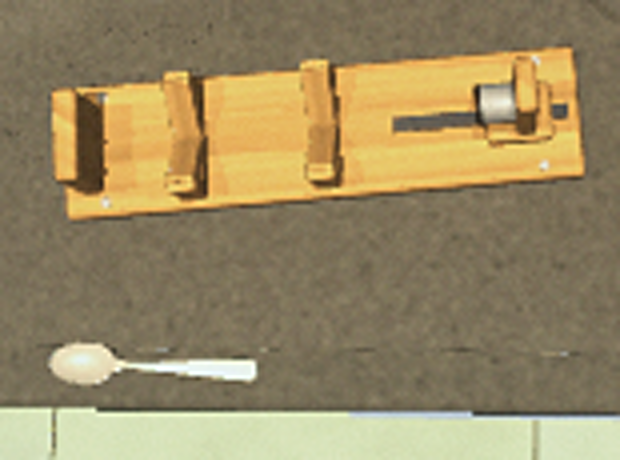

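View pics/c2.png

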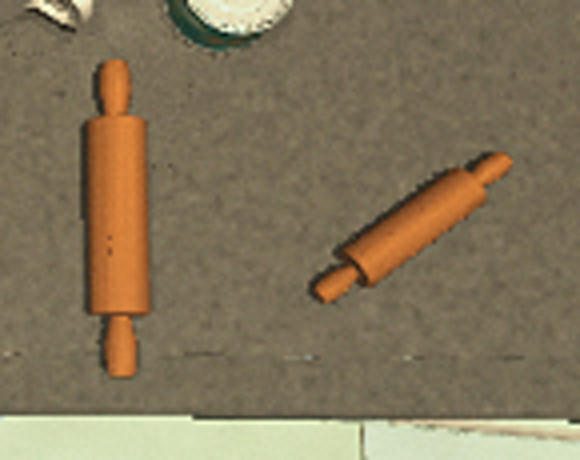

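The crops show the thick pin (c2 at (118,215), 210 mm measured, barrel 39 mm), so the choice is confirmed. The smaller one is 160 mm. In the stand crop the board corners are at (68,218), (584,176) and (573,48). The clamp on the right is open, and the end stop is on the left.

Run:
```python
from h import *
c=camera("top");g=lambda L:np.array(L)/4.+[165-.4,185-.4]
B=ray(c,g([(68,218),(584,176),(573,48)]),16)[:,:2]
S=np.array([(133,45),(-217,45),(-217,-45)],float)
# rigid fit
def fit(S,B):
    a=S-S.mean(0);b=B-B.mean(0);th=np.arctan2((a[:,0]*b[:,1]-a[:,1]*b[:,0]).sum(),(a*b).sum())
    M=np.array([[np.cos(th),-np.sin(th)],[np.sin(th),np.cos(th)]]);t=B.mean(0)-M@S.mean(0);return th,t,M
th,t,M=fit(S,B);print(np.degrees(th),t,(S@M.T+t-B).round(1))
P=[(45,0,34),(-45,0,34),(45,30,63),(45,-30,63),(-45,30,63),(-45,-30,63),(-197,0,118)]
P3=[(*(M@p[:2]+t),p[2]) for p in P]
print(np.round((proj(c,P3)-[164.6,184.6])*4))
# yellow contour lower edge lines: scene check
s=camera("scene");bs=blobs(s,(13,90,90),(26,255,255))
for k in bs: print(k[:,0].mean(0).round(),cv2.contourArea(k))
Q=[(133,45,16),(-217,45,16),(-217,-45,16),(105,30,84),(105,-30,84)]+P[2:]
q=proj(s,[(*(M@p[:2]+t),p[2]) for p in Q]);print(q.round(1))
f=cv2.resize(s["frame"][165:245,190:315],None,fx=6,fy=6,interpolation=2)
for x,y in q: cv2.circle(f,(int((x-190+.5)*6),int((y-165+.5)*6)),3,(255,0,255),1)
cv2.imwrite("pics/s1.png",f)
# pin axis
k=[k for k in blobs(c,(10,130,60),(17,255,255)) if abs(k[:,0].mean(0)[0]-359.5)<5][0]
W=ray(c,k[:,0],20)[:,:2];lo=W[W[:,0]<W[:,0].min()+25].mean(0);hi=W[W[:,0]>W[:,0].max()-25].mean(0);print(lo,hi,axis(c,k,20))
print(R.from_rotvec(state()["ee_rot"]).as_matrix().round(3))
```

```text
95.0860056090586 [569.34172816   7.07773117] [[-0.4  2.1]
 [-0.7 -1.4]
 [ 1.1 -0.7]]
[[188. 138.]
 [323. 127.]
 [180. 176.]
 [177.  85.]
 [320. 165.]
 [315.  74.]
 [555.  83.]]
[378. 298.] 489.0
[ 15. 268.] 901.5
[316. 262.] 641.5
[539. 194.] 369.5
[254. 207.] 2639.0
[376. 148.] 11556.0
[ 13. 131.] 3302.5
[140.  61.] 11988.5
[[200.7 198.1]
 [287.8 238.6]
 [304.7 223.8]
 [208.6 181.4]
 [221.2 173.6]
 [223.1 193.1]
 [235.4 185. ]
 [245.2 203. ]
 [257.3 194.3]
 [291.9 200.8]]
[ 424.78190325 -338.96320727] [ 612.50141734 -340.43420867] (array([ 519.2, -340.7]), array([ 39.3, 207.8]), 88.7)
[[-0.898  0.439 -0.001]
 [ 0.439  0.898 -0.001]
 [ 0.    -0.001 -1.   ]]
```

View pics/s1.png

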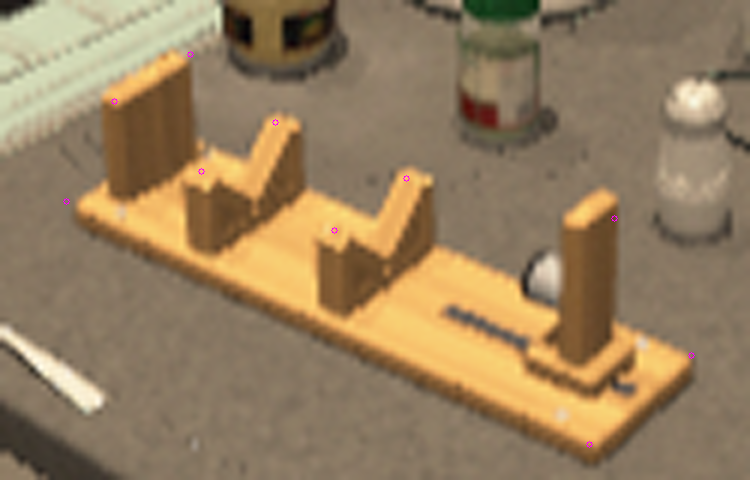

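The overlay on the scene view matches the stand to about 2 px. The V tops in the top view agree with the fit to under 1 mm, and the clamp tab appears about 15-20 mm forward of fully open. I'm moving over the pin now.

Emit:
send_rows:
  steps:
    - {"fingers": 1,"wz": -8.5}
    - {"fingers": 1,"wz": -8.5}
    - {"fingers": 1,"wz": -8.5}
    - {"tx": -12,"ty": -45,"fingers": 1}
    - {"tx": -12,"ty": -45,"fingers": 1}
    - {"tx": -12,"ty": -45,"fingers": 1}
    - {"tx": -12,"ty": -45,"fingers": 1}
    - {"tx": -12,"ty": -45,"fingers": 1}
    - {"tx": -12,"ty": -45,"fingers": 1}
    - {"tx": -12,"ty": -45,"fingers": 1}
    - {"tx": -12,"ty": -45,"fingers": 1}
    - {"tx": -12,"ty": -45,"fingers": 1}
  grip_force: 20

```text
schema error: expected keys fingers, tx, ty, tz, wx, wy, wz
```

Emit:
send_rows:
  steps:
    - {"tx": -12,"ty": -45,"fingers": 1}
    - {"tx": -12,"ty": -45,"fingers": 1}
    - {"tx": -12,"ty": -45,"fingers": 1}
    - {"tx": -12,"ty": -45,"fingers": 1}
    - {"tx": -12,"ty": -45,"fingers": 1}
    - {"tx": -12,"ty": -45,"fingers": 1}
    - {"tx": -12,"ty": -45,"fingers": 1}
    - {"tx": -12,"ty": -45,"fingers": 1}
    - {"tx": -12,"ty": -45,"fingers": 1}
    - {"tx": -12,"ty": -45,"fingers": 1}
    - {"fingers": 1}
    - {"fingers": 1}

```text
schema error: expected keys fingers, tx, ty, tz, wx, wy, wz
```

All keys are required in each row.

Emit:
send_rows:
  steps:
    - {"fingers": 1,"tx": 0,"ty": 0,"tz": 0,"wx": 0,"wy": 0,"wz": -8.5}
    - {"fingers": 1,"tx": 0,"ty": 0,"tz": 0,"wx": 0,"wy": 0,"wz": -8.5}
    - {"fingers": 1,"tx": 0,"ty": 0,"tz": 0,"wx": 0,"wy": 0,"wz": -8.5}
    - {"fingers": 1,"tx": -12,"ty": -45,"tz": 0,"wx": 0,"wy": 0,"wz": 0}
    - {"fingers": 1,"tx": -12,"ty": -45,"tz": 0,"wx": 0,"wy": 0,"wz": 0}
    - {"fingers": 1,"tx": -12,"ty": -45,"tz": 0,"wx": 0,"wy": 0,"wz": 0}
    - {"fingers": 1,"tx": -12,"ty": -45,"tz": 0,"wx": 0,"wy": 0,"wz": 0}
    - {"fingers": 1,"tx": -12,"ty": -45,"tz": 0,"wx": 0,"wy": 0,"wz": 0}
    - {"fingers": 1,"tx": -12,"ty": -45,"tz": 0,"wx": 0,"wy": 0,"wz": 0}
    - {"fingers": 1,"tx": -12,"ty": -45,"tz": 0,"wx": 0,"wy": 0,"wz": 0}
    - {"fingers": 1,"tx": -12,"ty": -45,"tz": 0,"wx": 0,"wy": 0,"wz": 0}
    - {"fingers": 1,"tx": -12,"ty": -45,"tz": 0,"wx": 0,"wy": 0,"wz": 0}
  grip_force: 20

```text
time: 1.45
ee_pos: [378.8, 153.7, 222.8]
ee_rot: [0.015, 3.141, 0.0]
contact_force: [1.4, 0.8, 0.2]
gripper_width: 87.4
grasp_force: 0.0
```

Emit:
send_rows:
  steps:
    - {"fingers": 1,"tx": -12,"ty": -45,"tz": 0,"wx": 0,"wy": 0,"wz": 0}
    - {"fingers": 1,"tx": -12,"ty": -45,"tz": 0,"wx": 0,"wy": 0,"wz": 0}
    - {"fingers": 1,"tx": -12,"ty": -45,"tz": 0,"wx": 0,"wy": 0,"wz": 0}
    - {"fingers": 1,"tx": -12,"ty": -45,"tz": 0,"wx": 0,"wy": 0,"wz": 0}
    - {"fingers": 1,"tx": -12,"ty": -45,"tz": 0,"wx": 0,"wy": 0,"wz": 0}
    - {"fingers": 1,"tx": -12,"ty": -45,"tz": 0,"wx": 0,"wy": 0,"wz": 0}
    - {"fingers": 1,"tx": -12,"ty": -45,"tz": 0,"wx": 0,"wy": 0,"wz": 0}
    - {"fingers": 1,"tx": -12,"ty": -45,"tz": 0,"wx": 0,"wy": 0,"wz": 0}
    - {"fingers": 1,"tx": -12,"ty": -45,"tz": 0,"wx": 0,"wy": 0,"wz": 0}
    - {"fingers": 1,"tx": -12,"ty": -45,"tz": 0,"wx": 0,"wy": 0,"wz": 0}
    - {"fingers": 1,"tx": 0,"ty": 0,"tz": 0,"wx": 0,"wy": 0,"wz": 0}
    - {"fingers": 1,"tx": 0,"ty": 0,"tz": 0,"wx": 0,"wy": 0,"wz": 0}

```text
time: 2.65
ee_pos: [493.8, -296.5, 222.0]
ee_rot: [-0.018, -3.141, -0.002]
contact_force: [0.5, 0.9, 0.2]
gripper_width: 87.0
grasp_force: 0.0
```

Emit:
send_rows:
  steps:
    - {"fingers": 1,"tx": -12.5,"ty": -22,"tz": 10,"wx": 0,"wy": 0,"wz": 0}
    - {"fingers": 1,"tx": -12.5,"ty": -22,"tz": 30,"wx": 0,"wy": 0,"wz": 0}
    - {"fingers": 1,"tx": 0,"ty": 0,"tz": 40,"wx": 0,"wy": 0,"wz": 0}
    - {"fingers": 1,"tx": 0,"ty": 0,"tz": 40,"wx": 0,"wy": 0,"wz": 0}
    - {"fingers": 1,"tx": 0,"ty": 0,"tz": 30,"wx": 0,"wy": 0,"wz": 0}
    - {"fingers": 1,"tx": 0,"ty": 0,"tz": 0,"wx": 0,"wy": 0,"wz": 0}
    - {"fingers": 1,"tx": 0,"ty": 0,"tz": 0,"wx": 0,"wy": 0,"wz": 0}

```text
time: 3.35
ee_pos: [518.7, -338.6, 72.8]
ee_rot: [-0.013, -3.141, -0.002]
contact_force: [1.1, 0.6, 0.8]
gripper_width: 86.9
grasp_force: 0.0
```

Run:
```python
from h import *
c=camera("top");s=camera("scene");p=state()["ee_pos"];print(p)
k=[k for k in blobs(c,(10,130,60),(17,255,255),60) if abs(k[:,0].mean(0)[0]-360)<15]
for q in k: print(axis(c,q,20))
a=cv2.resize(c["frame"][180:290,310:410],None,fx=4,fy=4);b=cv2.resize(s["frame"][215:315,260:370],(484,440));cv2.imwrite("pics/g1.png",np.hstack([a,b])[:, :800])
```

```text
[ 519.95008528 -340.24260022   74.74207467]
```

View pics/g1.png

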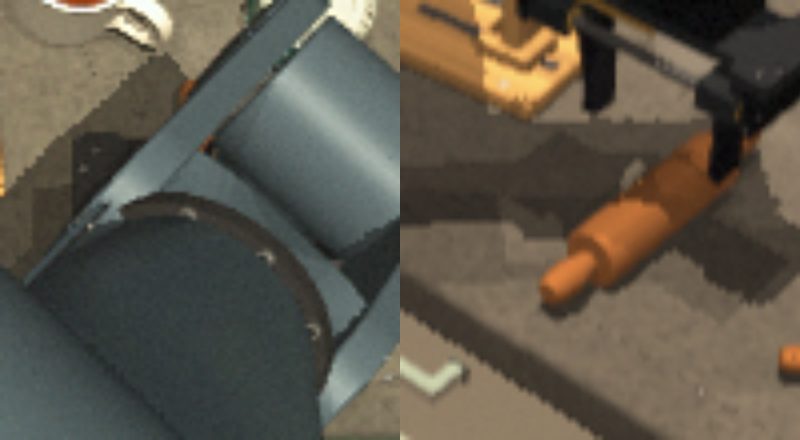

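In the scene half, the fingers at (600,60) and (725,140) straddle the barrel at (650,200). The top view is blocked by the arm. I'm descending and closing.

Emit:
send_rows:
  steps:
    - {"fingers": 1,"tx": 0,"ty": 0,"tz": 20,"wx": 0,"wy": 0,"wz": 0}
    - {"fingers": 1,"tx": 0,"ty": 0,"tz": 20,"wx": 0,"wy": 0,"wz": 0}
    - {"fingers": 1,"tx": 0,"ty": 0,"tz": 12,"wx": 0,"wy": 0,"wz": 0}
    - {"fingers": 1,"tx": 0,"ty": 0,"tz": 8,"wx": 0,"wy": 0,"wz": 0}
    - {"fingers": 1,"tx": 0,"ty": 0,"tz": 5,"wx": 0,"wy": 0,"wz": 0}
    - {"fingers": 1,"tx": 0,"ty": 0,"tz": 0,"wx": 0,"wy": 0,"wz": 0}
    - {"fingers": 1,"tx": 0,"ty": 0,"tz": 0,"wx": 0,"wy": 0,"wz": 0}

```text
time: 4.15
ee_pos: [519.1, -340.3, 8.1]
ee_rot: [0.015, 3.141, -0.001]
contact_force: [-0.1, 0.5, -0.2]
gripper_width: 87.0
grasp_force: 0.0
```

Emit:
send_rows:
  steps:
    - {"fingers": 0.3,"tx": 0,"ty": 0,"tz": 0,"wx": 0,"wy": 0,"wz": 0}
    - {"fingers": 0.1,"tx": 0,"ty": 0,"tz": 0,"wx": 0,"wy": 0,"wz": 0}
    - {"fingers": 0,"tx": 0,"ty": 0,"tz": 0,"wx": 0,"wy": 0,"wz": 0}
    - {"fingers": -0.2,"tx": 0,"ty": 0,"tz": 0,"wx": 0,"wy": 0,"wz": 0}
    - {"fingers": -0.4,"tx": 0,"ty": 0,"tz": 0,"wx": 0,"wy": 0,"wz": 0}
    - {"fingers": -0.4,"tx": 0,"ty": 0,"tz": 0,"wx": 0,"wy": 0,"wz": 0}
    - {"fingers": -0.4,"tx": 0,"ty": 0,"tz": 0,"wx": 0,"wy": 0,"wz": 0}
    - {"fingers": -0.4,"tx": 0,"ty": 0,"tz": 0,"wx": 0,"wy": 0,"wz": 0}
  grip_force: 25

```text
time: 4.95
ee_pos: [518.8, -340.1, 7.6]
ee_rot: [0.015, 3.141, -0.0]
contact_force: [0.9, 0.5, -0.4]
gripper_width: 39.5
grasp_force: 25.0
```

Emit:
send_rows:
  steps:
    - {"fingers": -0.4,"tx": 0,"ty": 0,"tz": -10,"wx": 0,"wy": 0,"wz": 0}
    - {"fingers": -0.4,"tx": 0,"ty": 0,"tz": -40,"wx": 0,"wy": 0,"wz": 0}
    - {"fingers": -0.4,"tx": 0,"ty": 0,"tz": -50,"wx": 0,"wy": 0,"wz": 0}
    - {"fingers": -0.4,"tx": 0,"ty": 0,"tz": -50,"wx": 0,"wy": 0,"wz": 0}
    - {"fingers": -0.4,"tx": -6.4,"ty": 42.6,"tz": 0,"wx": 0,"wy": 0,"wz": 0}
    - {"fingers": -0.4,"tx": -6.4,"ty": 42.6,"tz": 0,"wx": 0,"wy": 0,"wz": 0}
    - {"fingers": -0.4,"tx": -6.4,"ty": 42.6,"tz": 0,"wx": 0,"wy": 0,"wz": 0}
    - {"fingers": -0.4,"tx": -6.4,"ty": 42.6,"tz": 0,"wx": 0,"wy": 0,"wz": 0}
    - {"fingers": -0.4,"tx": -6.4,"ty": 42.6,"tz": 0,"wx": 0,"wy": 0,"wz": 0}
    - {"fingers": -0.4,"tx": -6.4,"ty": 42.6,"tz": 0,"wx": 0,"wy": 0,"wz": 0}
    - {"fingers": -0.4,"tx": -6.4,"ty": 42.6,"tz": 0,"wx": 0,"wy": 0,"wz": 0}
    - {"fingers": -0.4,"tx": -6.4,"ty": 42.6,"tz": 0,"wx": 0,"wy": 0,"wz": 0}

```text
time: 6.15
ee_pos: [572.8, 2.2, 157.8]
ee_rot: [-0.016, -3.141, -0.0]
contact_force: [0.9, -0.6, -2.0]
gripper_width: 39.0
grasp_force: 25.0
```

Emit:
send_rows:
  steps:
    - {"fingers": -0.4,"tx": 0,"ty": 0,"tz": 0,"wx": 0,"wy": 0,"wz": 8.44}
    - {"fingers": -0.4,"tx": 0,"ty": 0,"tz": 0,"wx": 0,"wy": 0,"wz": 8.44}
    - {"fingers": -0.4,"tx": 0,"ty": 0,"tz": 0,"wx": 0,"wy": 0,"wz": 8.44}
    - {"fingers": -0.4,"tx": 0,"ty": 0,"tz": 0,"wx": 0,"wy": 0,"wz": 8.44}
    - {"fingers": -0.4,"tx": 0,"ty": 0,"tz": 0,"wx": 0,"wy": 0,"wz": 8.44}
    - {"fingers": -0.4,"tx": 0,"ty": 0,"tz": 0,"wx": 0,"wy": 0,"wz": 8.44}
    - {"fingers": -0.4,"tx": 0,"ty": 0,"tz": 0,"wx": 0,"wy": 0,"wz": 8.44}
    - {"fingers": -0.4,"tx": 0,"ty": 0,"tz": 0,"wx": 0,"wy": 0,"wz": 8.44}
    - {"fingers": -0.4,"tx": 0,"ty": 0,"tz": 0,"wx": 0,"wy": 0,"wz": 8.44}
    - {"fingers": -0.4,"tx": 0,"ty": 0,"tz": 0,"wx": 0,"wy": 0,"wz": 8.44}
    - {"fingers": -0.4,"tx": 0,"ty": 0,"tz": 0,"wx": 0,"wy": 0,"wz": 0}
    - {"fingers": -0.4,"tx": 0,"ty": 0,"tz": 0,"wx": 0,"wy": 0,"wz": 0}

```text
time: 7.35
ee_pos: [572.9, 0.5, 157.7]
ee_rot: [-2.118, -2.32, 0.0]
contact_force: [-0.4, -0.4, -2.8]
gripper_width: 39.0
grasp_force: 25.0
```

Run:
```python
from h import *
for i in range(3):
    c=camera("top");p=state();print(p["ee_pos"].round(1),p["contact_force"].round(2))
Rm=R.from_rotvec(p["ee_rot"]).as_matrix();print(np.degrees(np.arctan2(Rm[1,1],Rm[0,1])),Rm[:,2].round(3))
for k in blobs(c,(9,130,50),(18,255,255),60): print(k[:,0].mean(0).round(),axis(c,k,p["ee_pos"][2]+12.4))
s=camera("scene")
a=cv2.resize(c["frame"][170:270,160:330],(680,400));b=cv2.resize(s["frame"][120:250,180:330],(692,600))
cv2.imwrite("pics/p1.png",a);cv2.imwrite("pics/p2.png",b)
```

```text
[5.730e+02 4.000e-01 1.577e+02] [ 0.78  0.31 -2.78]
[5.731e+02 4.000e-01 1.576e+02] [-0.09  0.61 -2.14]
[5.731e+02 4.000e-01 1.576e+02] [ 0.19 -0.24 -1.75]
5.138487037002471 [-0.  0. -1.]
[433. 241.] (array([ 496.5, -478.9]), array([ 25.6, 137.7]), 34.8)
[296. 208.] (array([ 568. , -167.7]), array([54.7, 65.5]), 5.7)
[258. 217.] (array([555.8, -83.5]), array([ 90.4, 122.1]), 5.3)
[328. 170.] (array([ 662.5, -245.2]), array([51.2, 60.9]), 0.3)
```

View pics/p1.png

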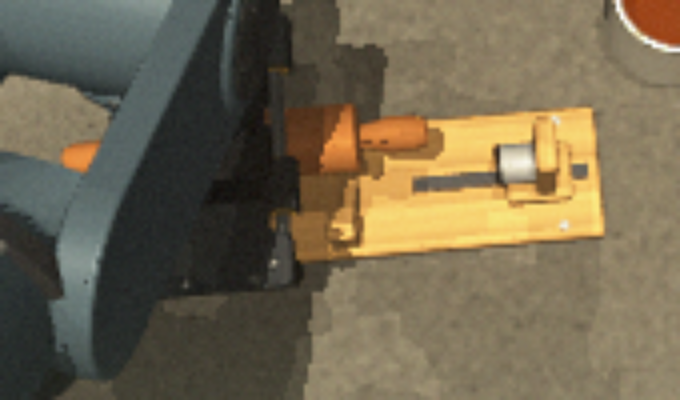

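The top view shows the pin held over the stand, with tips at crop (62,157) and (428,132). The clamp is at (545,155). I'm locating the pin centre from the tips.

Run:
```python
from h import *
c=camera("top");g=lambda L:np.array(L)/4.+[159.6,169.6]
p=ray(c,g([(62,157),(428,132)]),170);print(p,p.mean(0),np.linalg.norm(p[0]-p[1]),np.degrees(np.arctan2(*(p[0]-p[1])[[1,0]])))
# clamp: pad face centre left edge z62, tab top (z118)
o=np.array([569.3,7.1]);th=np.radians(95.1);u=np.array([np.cos(th),np.sin(th)]);v=np.array([-u[1],u[0]])
for px,z in(((499,163),62),((547,157),118)):
    q=ray(c,g([px]),z)[0,:2]-o;print(q@u,q@v)
```

```text
[[ 565.67394708  108.33906987  170.        ]
 [ 582.02245623 -102.82226784  170.        ]] [573.84820165   2.75840101 170.        ] 211.79325837220682 94.42711584463956
-149.65268675875598 -2.257479998401406
-179.28336998639074 7.206370091490536
```

View pics/p2.png

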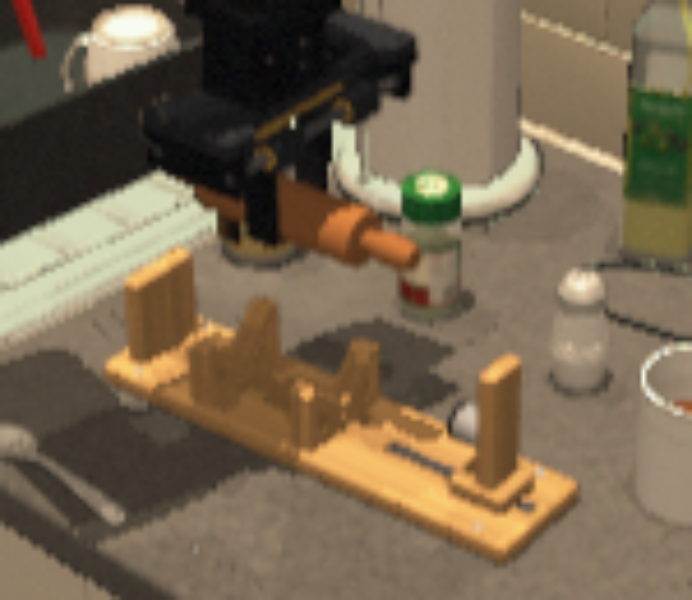

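The scene view shows the pin level over the supports with the clamp open. I'm correcting by a few mm and descending.

Emit:
send_rows:
  steps:
    - {"fingers": -0.4,"tx": -2.4,"ty": -3.7,"tz": 0,"wx": 0,"wy": 0,"wz": 0}
    - {"fingers": -0.4,"tx": 0,"ty": 0,"tz": 20,"wx": 0,"wy": 0,"wz": 0}
    - {"fingers": -0.4,"tx": 0,"ty": 0,"tz": 20,"wx": 0,"wy": 0,"wz": 0}
    - {"fingers": -0.4,"tx": 0,"ty": 0,"tz": 20,"wx": 0,"wy": 0,"wz": 0}
    - {"fingers": -0.4,"tx": 0,"ty": 0,"tz": 15,"wx": 0,"wy": 0,"wz": 0}
    - {"fingers": -0.4,"tx": 0,"ty": 0,"tz": 10,"wx": 0,"wy": 0,"wz": 0}
    - {"fingers": -0.4,"tx": 0,"ty": 0,"tz": 5,"wx": 0,"wy": 0,"wz": 0}
    - {"fingers": -0.4,"tx": 0,"ty": 0,"tz": 3,"wx": 0,"wy": 0,"wz": 0}
    - {"fingers": -0.4,"tx": 0,"ty": 0,"tz": 0,"wx": 0,"wy": 0,"wz": 0}
    - {"fingers": -0.4,"tx": 0,"ty": 0,"tz": 0,"wx": 0,"wy": 0,"wz": 0}

```text
time: 8.6
ee_pos: [570.3, -2.5, 65.2]
ee_rot: [2.121, 2.316, 0.001]
contact_force: [0.3, 0.1, -2.4]
gripper_width: 39.2
grasp_force: 25.0
```

Run:
```python
from h import *
c=camera("top");p=state();print(p["ee_pos"].round(1),p["contact_force"].round(2))
s=camera("scene")
a=cv2.resize(c["frame"][170:270,160:330],(510,300));b=cv2.resize(s["frame"][140:240,190:310],(510,425))
cv2.imwrite("pics/p3.png",np.vstack([a,b])[:600])
```

```text
[570.3  -2.5  65.2] [-0.58 -0.03 -2.03]
```

View pics/p3.png

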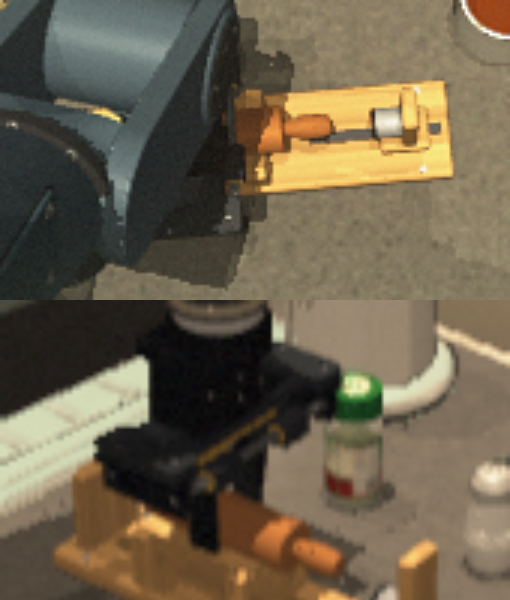

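The pin sits above the V's, with its tip at crop (333,126). The handle is in line with the slot and pad.

Run:
```python
from h import *
c=camera("top");o=np.array([569.3,7.1]);th=np.radians(95.1);u=np.array([np.cos(th),np.sin(th)]);v=np.array([-u[1],u[0]])
k=blobs(c,(8,150,50),(17,255,255),30)
for q in k:
    m=q[:,0].mean(0)
    if 230<m[0]<290:
        W=ray(c,q[:,0],77.6)[:,:2]-o;W=np.c_[W@u,W@v];print(m,W.min(0),W.max(0))
        t=W[W[:,0]<W[:,0].min()+30];print("handle y",t[:,1].min(),t[:,1].max())
```

```text
[251.33606557 215.49180328] [-115.73472354  -34.94324666] [-32.33846605  53.13311102]
handle y -10.563879517808282 21.585189239017062
```

Emit:
send_rows:
  steps:
    - {"fingers": -0.4,"tx": 0,"ty": 0,"tz": 4,"wx": 0,"wy": 0,"wz": 0}
    - {"fingers": -0.4,"tx": 0,"ty": 0,"tz": 3,"wx": 0,"wy": 0,"wz": 0}
    - {"fingers": -0.4,"tx": 0,"ty": 0,"tz": 2,"wx": 0,"wy": 0,"wz": 0}
    - {"fingers": -0.4,"tx": 0,"ty": 0,"tz": 1,"wx": 0,"wy": 0,"wz": 0}
    - {"fingers": -0.4,"tx": 0,"ty": 0,"tz": 0,"wx": 0,"wy": 0,"wz": 0}
    - {"fingers": -0.4,"tx": 0,"ty": 0,"tz": 0,"wx": 0,"wy": 0,"wz": 0}

```text
time: 9.35
ee_pos: [569.8, -2.4, 54.5]
ee_rot: [-2.122, -2.317, 0.0]
contact_force: [0.4, -0.5, -2.3]
gripper_width: 39.6
grasp_force: 25.0
```

The tip is at about -115.7, so the centre is near -10.7. I'll shift 3 mm towards the stop and creep down.

Emit:
send_rows:
  steps:
    - {"fingers": -0.4,"tx": 3,"ty": 0,"tz": 0,"wx": 0,"wy": 0,"wz": 0}
    - {"fingers": -0.4,"tx": 0,"ty": 0,"tz": 1,"wx": 0,"wy": 0,"wz": 0}
    - {"fingers": -0.4,"tx": 0,"ty": 0,"tz": 1,"wx": 0,"wy": 0,"wz": 0}
    - {"fingers": -0.4,"tx": 0,"ty": 0,"tz": 0.5,"wx": 0,"wy": 0,"wz": 0}
    - {"fingers": -0.4,"tx": 0,"ty": 0,"tz": 0,"wx": 0,"wy": 0,"wz": 0}
    - {"fingers": -0.4,"tx": 0,"ty": 0,"tz": 0,"wx": 0,"wy": 0,"wz": 0}

```text
time: 9.95
ee_pos: [569.6, 0.6, 52.0]
ee_rot: [2.122, 2.317, 0.0]
contact_force: [0.4, -0.2, -2.1]
gripper_width: 39.2
grasp_force: 25.0
```

Emit:
send_rows:
  steps:
    - {"fingers": -0.4,"tx": 0,"ty": 0,"tz": 0.5,"wx": 0,"wy": 0,"wz": 0}
    - {"fingers": -0.4,"tx": 0,"ty": 0,"tz": 0.5,"wx": 0,"wy": 0,"wz": 0}
    - {"fingers": -0.4,"tx": 0,"ty": 0,"tz": 0,"wx": 0,"wy": 0,"wz": 0}
    - {"fingers": -0.4,"tx": 0,"ty": 0,"tz": 0,"wx": 0,"wy": 0,"wz": 0}

```text
time: 10.35
ee_pos: [569.5, 0.6, 51.1]
ee_rot: [2.122, 2.317, 0.0]
contact_force: [-0.6, 0.9, -2.1]
gripper_width: 39.6
grasp_force: 25.0
```

Emit:
send_rows:
  steps:
    - {"fingers": -0.4,"tx": 0,"ty": 0,"tz": 0.5,"wx": 0,"wy": 0,"wz": 0}
    - {"fingers": -0.4,"tx": 0,"ty": 0,"tz": 0,"wx": 0,"wy": 0,"wz": 0}
    - {"fingers": -0.4,"tx": 0,"ty": 0,"tz": 0,"wx": 0,"wy": 0,"wz": 0}

```text
time: 10.65
ee_pos: [569.6, 0.6, 50.6]
ee_rot: [2.122, 2.317, 0.0]
contact_force: [-0.3, -0.7, -2.5]
gripper_width: 39.3
grasp_force: 25.0
```

Emit:
send_rows:
  steps:
    - {"fingers": -0.4,"tx": 0,"ty": 0,"tz": 0.5,"wx": 0,"wy": 0,"wz": 0}
    - {"fingers": -0.4,"tx": 0,"ty": 0,"tz": 0,"wx": 0,"wy": 0,"wz": 0}
    - {"fingers": -0.4,"tx": 0,"ty": 0,"tz": 0,"wx": 0,"wy": 0,"wz": 0}

```text
time: 10.95
ee_pos: [569.8, 0.6, 50.2]
ee_rot: [2.121, 2.317, 0.001]
contact_force: [0.7, 0.3, -2.2]
gripper_width: 39.1
grasp_force: 25.0
```

Emit:
send_rows:
  steps:
    - {"fingers": -0.4,"tx": 0,"ty": 0,"tz": 0.5,"wx": 0,"wy": 0,"wz": 0}
    - {"fingers": -0.4,"tx": 0,"ty": 0,"tz": 0,"wx": 0,"wy": 0,"wz": 0}
    - {"fingers": -0.4,"tx": 0,"ty": 0,"tz": 0,"wx": 0,"wy": 0,"wz": 0}

```text
time: 11.25
ee_pos: [570.1, 0.5, 49.8]
ee_rot: [2.121, 2.316, 0.001]
contact_force: [1.0, 0.7, 0.2]
gripper_width: 39.2
grasp_force: 25.0
```

Emit:
send_rows:
  steps:
    - {"fingers": -0.4,"tx": 0,"ty": 0,"tz": 0.5,"wx": 0,"wy": 0,"wz": 0}
    - {"fingers": -0.4,"tx": 0,"ty": 0,"tz": 0,"wx": 0,"wy": 0,"wz": 0}
    - {"fingers": -0.4,"tx": 0,"ty": 0,"tz": 0,"wx": 0,"wy": 0,"wz": 0}

```text
time: 11.55
ee_pos: [570.4, 0.5, 49.6]
ee_rot: [2.12, 2.316, 0.002]
contact_force: [2.6, 1.3, 3.0]
gripper_width: 39.3
grasp_force: 25.0
```

Contact is at the expected height. The side force in x is small, so I'll ease it off, release, and press from above with shut fingers so the pin beds freely.

Emit:
send_rows:
  steps:
    - {"fingers": -0.4,"tx": 0,"ty": 0.8,"tz": 0,"wx": 0,"wy": 0,"wz": 0}
    - {"fingers": -0.4,"tx": 0,"ty": 0,"tz": 0,"wx": 0,"wy": 0,"wz": 0}
    - {"fingers": -0.4,"tx": 0,"ty": 0,"tz": 0,"wx": 0,"wy": 0,"wz": 0}

```text
time: 11.85
ee_pos: [570.5, 0.5, 49.4]
ee_rot: [2.121, 2.317, -0.0]
contact_force: [-0.1, 0.2, 5.4]
gripper_width: 39.9
grasp_force: 25.0
```

Emit:
send_rows:
  steps:
    - {"fingers": 0.1,"tx": 0,"ty": 0,"tz": 0,"wx": 0,"wy": 0,"wz": 0}
    - {"fingers": 0.3,"tx": 0,"ty": 0,"tz": 0,"wx": 0,"wy": 0,"wz": 0}
    - {"fingers": 0.6,"tx": 0,"ty": 0,"tz": 0,"wx": 0,"wy": 0,"wz": 0}
    - {"fingers": 0.6,"tx": 0,"ty": 0,"tz": 0,"wx": 0,"wy": 0,"wz": 0}
    - {"fingers": 0.6,"tx": 0,"ty": 0,"tz": 0,"wx": 0,"wy": 0,"wz": 0}
    - {"fingers": 0.6,"tx": 0,"ty": 0,"tz": 0,"wx": 0,"wy": 0,"wz": 0}

```text
time: 12.45
ee_pos: [570.2, 0.7, 48.9]
ee_rot: [-2.121, -2.317, 0.0]
contact_force: [0.4, 0.6, -1.0]
gripper_width: 68.9
grasp_force: 0.0
```

Emit:
send_rows:
  steps:
    - {"fingers": 0.6,"tx": 0,"ty": 0,"tz": -8,"wx": 0,"wy": 0,"wz": 0}
    - {"fingers": 0.6,"tx": 0,"ty": 0,"tz": -20,"wx": 0,"wy": 0,"wz": 0}
    - {"fingers": 0.6,"tx": 0,"ty": 0,"tz": -20,"wx": 0,"wy": 0,"wz": 0}
    - {"fingers": -1,"tx": 0,"ty": 0,"tz": 0,"wx": 0,"wy": 0,"wz": 0}
    - {"fingers": -1,"tx": 0,"ty": 0,"tz": 0,"wx": 0,"wy": 0,"wz": 0}
    - {"fingers": -1,"tx": 0,"ty": 0,"tz": 0,"wx": 0,"wy": 0,"wz": 0}
    - {"fingers": -1,"tx": 0,"ty": 0,"tz": 0,"wx": 0,"wy": 0,"wz": 0}
    - {"fingers": -1,"tx": 0,"ty": 0,"tz": 0,"wx": 0,"wy": 0,"wz": 0}
    - {"fingers": -1,"tx": 0,"ty": 0,"tz": 0,"wx": 0,"wy": 0,"wz": 0}
    - {"fingers": -1,"tx": 0,"ty": 0,"tz": 0,"wx": 0,"wy": 0,"wz": 0}

```text
time: 13.45
ee_pos: [570.2, 0.7, 96.7]
ee_rot: [-2.121, -2.317, 0.001]
contact_force: [0.1, 0.1, 0.5]
gripper_width: 21.7
grasp_force: 0.0
```

Emit:
send_rows:
  steps:
    - {"fingers": -1,"tx": 0,"ty": 0,"tz": 4,"wx": 0,"wy": 0,"wz": 0}
    - {"fingers": -1,"tx": 0,"ty": 0,"tz": 3,"wx": 0,"wy": 0,"wz": 0}
    - {"fingers": -1,"tx": 0,"ty": 0,"tz": 2,"wx": 0,"wy": 0,"wz": 0}
    - {"fingers": -1,"tx": 0,"ty": 0,"tz": 1,"wx": 0,"wy": 0,"wz": 0}
    - {"fingers": -1,"tx": 0,"ty": 0,"tz": 1,"wx": 0,"wy": 0,"wz": 0}
    - {"fingers": -1,"tx": 0,"ty": 0,"tz": 0,"wx": 0,"wy": 0,"wz": 0}
    - {"fingers": -1,"tx": 0,"ty": 0,"tz": 0,"wx": 0,"wy": 0,"wz": 0}

```text
time: 14.15
ee_pos: [570.4, 0.7, 86.1]
ee_rot: [2.122, 2.317, 0.0]
contact_force: [1.0, -0.6, -0.1]
gripper_width: 0.5
grasp_force: 0.0
```

Emit:
send_rows:
  steps:
    - {"fingers": -1,"tx": 0,"ty": 0,"tz": 1,"wx": 0,"wy": 0,"wz": 0}
    - {"fingers": -1,"tx": 0,"ty": 0,"tz": 1,"wx": 0,"wy": 0,"wz": 0}
    - {"fingers": -1,"tx": 0,"ty": 0,"tz": 1,"wx": 0,"wy": 0,"wz": 0}
    - {"fingers": -1,"tx": 0,"ty": 0,"tz": 0.5,"wx": 0,"wy": 0,"wz": 0}
    - {"fingers": -1,"tx": 0,"ty": 0,"tz": 0,"wx": 0,"wy": 0,"wz": 0}
    - {"fingers": -1,"tx": 0,"ty": 0,"tz": 0,"wx": 0,"wy": 0,"wz": 0}

```text
time: 14.75
ee_pos: [570.3, 0.7, 82.5]
ee_rot: [-2.121, -2.317, 0.0]
contact_force: [1.2, 0.6, -0.1]
gripper_width: 0.4
grasp_force: 0.0
```

Emit:
send_rows:
  steps:
    - {"fingers": -1,"tx": 0,"ty": 0,"tz": 0.5,"wx": 0,"wy": 0,"wz": 0}
    - {"fingers": -1,"tx": 0,"ty": 0,"tz": 0.5,"wx": 0,"wy": 0,"wz": 0}
    - {"fingers": -1,"tx": 0,"ty": 0,"tz": 0,"wx": 0,"wy": 0,"wz": 0}
    - {"fingers": -1,"tx": 0,"ty": 0,"tz": 0,"wx": 0,"wy": 0,"wz": 0}

```text
time: 15.15
ee_pos: [570.4, 0.7, 82.3]
ee_rot: [2.121, 2.317, 0.0]
contact_force: [-0.7, -0.1, 5.3]
gripper_width: 0.5
grasp_force: 2.5
```

Emit:
send_rows:
  steps:
    - {"fingers": -1,"tx": 0,"ty": 0,"tz": 0.3,"wx": 0,"wy": 0,"wz": 0}
    - {"fingers": -1,"tx": 0,"ty": 0,"tz": 0.3,"wx": 0,"wy": 0,"wz": 0}
    - {"fingers": -1,"tx": 0,"ty": 0,"tz": 0.2,"wx": 0,"wy": 0,"wz": 0}
    - {"fingers": -1,"tx": 0,"ty": 0,"tz": 0,"wx": 0,"wy": 0,"wz": 0}
    - {"fingers": -1,"tx": 0,"ty": 0,"tz": 0,"wx": 0,"wy": 0,"wz": 0}

```text
time: 15.65
ee_pos: [570.4, 0.6, 82.2]
ee_rot: [2.121, 2.317, 0.0]
contact_force: [-1.8, 0.7, 9.9]
gripper_width: 0.7
grasp_force: 4.8
```

Emit:
send_rows:
  steps:
    - {"fingers": -1,"tx": 0,"ty": 0,"tz": 0.3,"wx": 0,"wy": 0,"wz": 0}
    - {"fingers": -1,"tx": 0,"ty": 0,"tz": 0.2,"wx": 0,"wy": 0,"wz": 0}
    - {"fingers": -1,"tx": 0,"ty": 0,"tz": 0,"wx": 0,"wy": 0,"wz": 0}
    - {"fingers": -1,"tx": 0,"ty": 0,"tz": 0,"wx": 0,"wy": 0,"wz": 0}

```text
time: 16.05
ee_pos: [570.5, 0.7, 82.2]
ee_rot: [2.121, 2.317, 0.001]
contact_force: [-3.6, -0.0, 13.4]
gripper_width: 0.7
grasp_force: 6.2
```

Emit:
send_rows:
  steps:
    - {"fingers": -1,"tx": 0,"ty": 0,"tz": 0,"wx": 0,"wy": 0,"wz": 0}
    - {"fingers": -1,"tx": 0,"ty": 0,"tz": 0,"wx": 0,"wy": 0,"wz": 0}
    - {"fingers": -1,"tx": 0,"ty": 0,"tz": 0,"wx": 0,"wy": 0,"wz": 0}
    - {"fingers": -1,"tx": 0,"ty": 0,"tz": 0,"wx": 0,"wy": 0,"wz": 0}
    - {"fingers": -1,"tx": 0,"ty": 0,"tz": 0,"wx": 0,"wy": 0,"wz": 0}

```text
time: 16.55
ee_pos: [570.4, 0.7, 82.1]
ee_rot: [2.121, 2.317, 0.001]
contact_force: [-2.8, -0.2, 11.8]
gripper_width: 0.3
grasp_force: 6.2
```

Emit:
send_rows:
  steps:
    - {"fingers": -1,"tx": 0,"ty": 0,"tz": 0.1,"wx": 0,"wy": 0,"wz": 0}
    - {"fingers": -1,"tx": 0,"ty": 0,"tz": 0,"wx": 0,"wy": 0,"wz": 0}
    - {"fingers": -1,"tx": 0,"ty": 0,"tz": 0,"wx": 0,"wy": 0,"wz": 0}
    - {"fingers": -1,"tx": 0,"ty": 0,"tz": 0,"wx": 0,"wy": 0,"wz": 0}
    - {"fingers": -1,"tx": 0,"ty": 0,"tz": 0,"wx": 0,"wy": 0,"wz": 0}
    - {"fingers": -1,"tx": 0,"ty": 0,"tz": 0,"wx": 0,"wy": 0,"wz": 0}
    - {"fingers": -1,"tx": 0,"ty": 0,"tz": 0,"wx": 0,"wy": 0,"wz": 0}
    - {"fingers": -1,"tx": 0,"ty": 0,"tz": 0,"wx": 0,"wy": 0,"wz": 0}

```text
time: 17.35
ee_pos: [570.4, 0.6, 82.1]
ee_rot: [2.121, 2.317, 0.001]
contact_force: [-2.8, 0.2, 12.6]
gripper_width: 0.1
grasp_force: 6.5
```

The bedding press held a steady 12.5-13 N. I'm lifting away and going behind the clamp tab.

Emit:
send_rows:
  steps:
    - {"fingers": -1,"tx": 0,"ty": 0,"tz": -1,"wx": 0,"wy": 0,"wz": 0}
    - {"fingers": -1,"tx": 0,"ty": 0,"tz": -3,"wx": 0,"wy": 0,"wz": 0}
    - {"fingers": -1,"tx": 0,"ty": 0,"tz": -20,"wx": 0,"wy": 0,"wz": 0}
    - {"fingers": -1,"tx": 0,"ty": 0,"tz": -40,"wx": 0,"wy": 0,"wz": 0}
    - {"fingers": -1,"tx": -43,"ty": 0,"tz": 0,"wx": 0,"wy": 0,"wz": 0}
    - {"fingers": -1,"tx": -43,"ty": 0,"tz": 0,"wx": 0,"wy": 0,"wz": 0}
    - {"fingers": -1,"tx": -43,"ty": 0,"tz": 0,"wx": 0,"wy": 0,"wz": 0}
    - {"fingers": -1,"tx": -43,"ty": 0,"tz": 0,"wx": 0,"wy": 0,"wz": 0}
    - {"fingers": -1,"tx": -43,"ty": 0,"tz": 0,"wx": 0,"wy": 0,"wz": 0}
    - {"fingers": -1,"tx": 0,"ty": 0,"tz": 0,"wx": 0,"wy": 0,"wz": 0}

```text
time: 18.35
ee_pos: [590.5, -220.0, 144.2]
ee_rot: [2.124, 2.307, -0.001]
contact_force: [-1.0, 0.0, 0.4]
gripper_width: 0.2
grasp_force: 0.0
```

Run:
```python
from h import *
c=camera("top");p=state();o=np.array([569.3,7.1]);th=np.radians(95.1);u=np.array([np.cos(th),np.sin(th)]);v=np.array([-u[1],u[0]])
q=p["ee_pos"][:2]-o;print(p["ee_pos"].round(1),q@u,q@v,p["contact_force"].round(1))
for k in blobs(c,(8,140,50),(17,255,255),100):
    m=k[:,0].mean(0)
    if 180<m[0]<290: print(m,axis(c,k,62),((np.array(axis(c,k,62)[0])-o)@u),((np.array(axis(c,k,62)[0])-o)@v))
s=camera("scene")
a=cv2.resize(c["frame"][170:270,160:330],(544,320));b=cv2.resize(s["frame"][165:245,190:315],(438,280))
z=np.zeros((600,544,3),np.uint8);z[:320]=a;z[320:,:438]=b
cv2.imwrite("pics/q1.png",z)
```

```text
[ 589.5 -216.7  143.8] -224.66454293218024 -0.18849114325798055 [0.3 0.  0.2]
[197.81021898 216.72992701] (array([562.1,  73.1]), array([ 70.3, 111. ]), 5.9) 66.37874925454916 1.3044720777723358
```

View pics/q1.png

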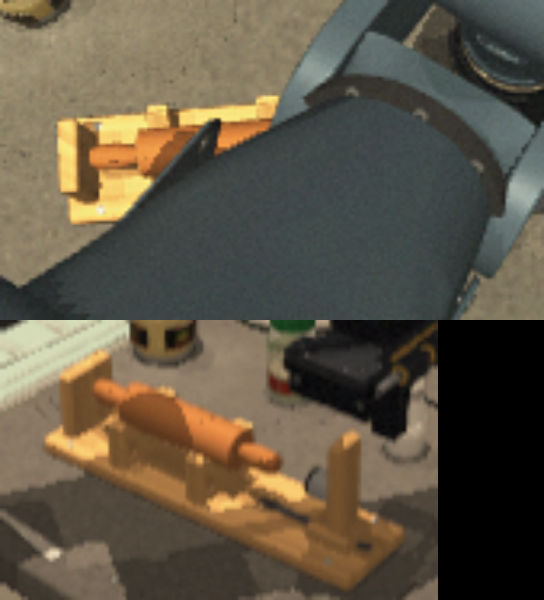

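The pin lies in both V's, with its left end a little short of the stop (crop (90,157) vs (80,157)). The gripper is behind the tab. I'm descending and approaching the tab.

Emit:
send_rows:
  steps:
    - {"fingers": -1,"tx": 0,"ty": 0,"tz": 20,"wx": 0,"wy": 0,"wz": 0}
    - {"fingers": -1,"tx": 0,"ty": 0,"tz": 20,"wx": 0,"wy": 0,"wz": 0}
    - {"fingers": -1,"tx": 0,"ty": 0,"tz": 12,"wx": 0,"wy": 0,"wz": 0}
    - {"fingers": -1,"tx": 0,"ty": 0,"tz": 0,"wx": 0,"wy": 0,"wz": 0}
    - {"fingers": -1,"tx": 4,"ty": 0,"tz": 0,"wx": 0,"wy": 0,"wz": 0}
    - {"fingers": -1,"tx": 4,"ty": 0,"tz": 0,"wx": 0,"wy": 0,"wz": 0}
    - {"fingers": -1,"tx": 3,"ty": 0,"tz": 0,"wx": 0,"wy": 0,"wz": 0}
    - {"fingers": -1,"tx": 2,"ty": 0,"tz": 0,"wx": 0,"wy": 0,"wz": 0}
    - {"fingers": -1,"tx": 0,"ty": 0,"tz": 0,"wx": 0,"wy": 0,"wz": 0}
    - {"fingers": -1,"tx": 0,"ty": 0,"tz": 0,"wx": 0,"wy": 0,"wz": 0}

```text
time: 19.45
ee_pos: [588.2, -200.6, 92.5]
ee_rot: [2.121, 2.317, 0.0]
contact_force: [0.6, 0.1, -0.3]
gripper_width: 0.1
grasp_force: 0.0
```

Emit:
send_rows:
  steps:
    - {"fingers": -1,"tx": 1,"ty": 0,"tz": 0,"wx": 0,"wy": 0,"wz": 0}
    - {"fingers": -1,"tx": 1,"ty": 0,"tz": 0,"wx": 0,"wy": 0,"wz": 0}
    - {"fingers": -1,"tx": 1,"ty": 0,"tz": 0,"wx": 0,"wy": 0,"wz": 0}
    - {"fingers": -1,"tx": 1,"ty": 0,"tz": 0,"wx": 0,"wy": 0,"wz": 0}
    - {"fingers": -1,"tx": 1,"ty": 0,"tz": 0,"wx": 0,"wy": 0,"wz": 0}
    - {"fingers": -1,"tx": 1,"ty": 0,"tz": 0,"wx": 0,"wy": 0,"wz": 0}
    - {"fingers": -1,"tx": 1,"ty": 0,"tz": 0,"wx": 0,"wy": 0,"wz": 0}
    - {"fingers": -1,"tx": 1,"ty": 0,"tz": 0,"wx": 0,"wy": 0,"wz": 0}
    - {"fingers": -1,"tx": 1,"ty": 0,"tz": 0,"wx": 0,"wy": 0,"wz": 0}
    - {"fingers": -1,"tx": 1,"ty": 0,"tz": 0,"wx": 0,"wy": 0,"wz": 0}

```text
time: 20.45
ee_pos: [587.3, -190.8, 92.2]
ee_rot: [2.121, 2.317, -0.001]
contact_force: [-0.9, -3.0, -0.8]
gripper_width: 0.6
grasp_force: 1.1
```

Contact, and the slide is moving at about 3 N. I'll push on steadily, then slowly near the pin.

Emit:
send_rows:
  steps:
    - {"fingers": -1,"tx": 2,"ty": 0,"tz": 0,"wx": 0,"wy": 0,"wz": 0}
    - {"fingers": -1,"tx": 2,"ty": 0,"tz": 0,"wx": 0,"wy": 0,"wz": 0}
    - {"fingers": -1,"tx": 2,"ty": 0,"tz": 0,"wx": 0,"wy": 0,"wz": 0}
    - {"fingers": -1,"tx": 2,"ty": 0,"tz": 0,"wx": 0,"wy": 0,"wz": 0}
    - {"fingers": -1,"tx": 2,"ty": 0,"tz": 0,"wx": 0,"wy": 0,"wz": 0}
    - {"fingers": -1,"tx": 2,"ty": 0,"tz": 0,"wx": 0,"wy": 0,"wz": 0}
    - {"fingers": -1,"tx": 2,"ty": 0,"tz": 0,"wx": 0,"wy": 0,"wz": 0}
    - {"fingers": -1,"tx": 2,"ty": 0,"tz": 0,"wx": 0,"wy": 0,"wz": 0}
    - {"fingers": -1,"tx": 2,"ty": 0,"tz": 0,"wx": 0,"wy": 0,"wz": 0}
    - {"fingers": -1,"tx": 2,"ty": 0,"tz": 0,"wx": 0,"wy": 0,"wz": 0}

```text
time: 21.45
ee_pos: [585.3, -170.5, 92.2]
ee_rot: [-2.121, -2.317, 0.0]
contact_force: [-1.4, -3.2, 0.4]
gripper_width: 0.5
grasp_force: 1.6
```

Emit:
send_rows:
  steps:
    - {"fingers": -1,"tx": 1,"ty": 0,"tz": 0,"wx": 0,"wy": 0,"wz": 0}
    - {"fingers": -1,"tx": 1,"ty": 0,"tz": 0,"wx": 0,"wy": 0,"wz": 0}
    - {"fingers": -1,"tx": 1,"ty": 0,"tz": 0,"wx": 0,"wy": 0,"wz": 0}
    - {"fingers": -1,"tx": 1,"ty": 0,"tz": 0,"wx": 0,"wy": 0,"wz": 0}
    - {"fingers": -1,"tx": 1,"ty": 0,"tz": 0,"wx": 0,"wy": 0,"wz": 0}
    - {"fingers": -1,"tx": 1,"ty": 0,"tz": 0,"wx": 0,"wy": 0,"wz": 0}
    - {"fingers": -1,"tx": 1,"ty": 0,"tz": 0,"wx": 0,"wy": 0,"wz": 0}
    - {"fingers": -1,"tx": 1,"ty": 0,"tz": 0,"wx": 0,"wy": 0,"wz": 0}
    - {"fingers": -1,"tx": 1,"ty": 0,"tz": 0,"wx": 0,"wy": 0,"wz": 0}
    - {"fingers": -1,"tx": 1,"ty": 0,"tz": 0,"wx": 0,"wy": 0,"wz": 0}

```text
time: 22.45
ee_pos: [584.4, -160.6, 92.1]
ee_rot: [-2.121, -2.317, 0.0]
contact_force: [-1.4, -2.7, 1.3]
gripper_width: 0.5
grasp_force: 1.5
```

Emit:
send_rows:
  steps:
    - {"fingers": -1,"tx": 1,"ty": 0,"tz": 0,"wx": 0,"wy": 0,"wz": 0}
    - {"fingers": -1,"tx": 1,"ty": 0,"tz": 0,"wx": 0,"wy": 0,"wz": 0}
    - {"fingers": -1,"tx": 1,"ty": 0,"tz": 0,"wx": 0,"wy": 0,"wz": 0}
    - {"fingers": -1,"tx": 1,"ty": 0,"tz": 0,"wx": 0,"wy": 0,"wz": 0}

```text
time: 22.85
ee_pos: [584.2, -156.6, 92.1]
ee_rot: [-2.122, -2.317, 0.0]
contact_force: [-1.3, -3.6, 0.5]
gripper_width: 0.5
grasp_force: 1.5
```

Emit:
send_rows:
  steps:
    - {"fingers": -1,"tx": 0.7,"ty": 0,"tz": 0,"wx": 0,"wy": 0,"wz": 0}
    - {"fingers": -1,"tx": 0.7,"ty": 0,"tz": 0,"wx": 0,"wy": 0,"wz": 0}
    - {"fingers": -1,"tx": 0.6,"ty": 0,"tz": 0,"wx": 0,"wy": 0,"wz": 0}
    - {"fingers": -1,"tx": 0.5,"ty": 0,"tz": 0,"wx": 0,"wy": 0,"wz": 0}
    - {"fingers": -1,"tx": 0.5,"ty": 0,"tz": 0,"wx": 0,"wy": 0,"wz": 0}

```text
time: 23.35
ee_pos: [583.9, -153.7, 92.1]
ee_rot: [2.122, 2.317, -0.0]
contact_force: [-0.8, -3.4, 0.4]
gripper_width: 0.2
grasp_force: 2.1
```

Emit:
send_rows:
  steps:
    - {"fingers": -1,"tx": 0.5,"ty": 0,"tz": 0,"wx": 0,"wy": 0,"wz": 0}
    - {"fingers": -1,"tx": 0.5,"ty": 0,"tz": 0,"wx": 0,"wy": 0,"wz": 0}
    - {"fingers": -1,"tx": 0.5,"ty": 0,"tz": 0,"wx": 0,"wy": 0,"wz": 0}
    - {"fingers": -1,"tx": 0.5,"ty": 0,"tz": 0,"wx": 0,"wy": 0,"wz": 0}

```text
time: 23.75
ee_pos: [583.8, -152.5, 92.1]
ee_rot: [2.121, 2.317, -0.001]
contact_force: [-2.1, -6.8, 0.2]
gripper_width: 0.8
grasp_force: 2.5
```

Emit:
send_rows:
  steps:
    - {"fingers": -1,"tx": 0.5,"ty": 0,"tz": 0,"wx": 0,"wy": 0,"wz": 0}
    - {"fingers": -1,"tx": 0.5,"ty": 0,"tz": 0,"wx": 0,"wy": 0,"wz": 0}
    - {"fingers": -1,"tx": 0.5,"ty": 0,"tz": 0,"wx": 0,"wy": 0,"wz": 0}
    - {"fingers": -1,"tx": 0.5,"ty": 0,"tz": 0,"wx": 0,"wy": 0,"wz": 0}

```text
time: 24.15
ee_pos: [583.6, -150.6, 92.2]
ee_rot: [2.121, 2.317, -0.001]
contact_force: [-3.3, -6.0, 0.8]
gripper_width: 0.3
grasp_force: 2.5
```

Emit:
send_rows:
  steps:
    - {"fingers": -1,"tx": 0.5,"ty": 0,"tz": 0,"wx": 0,"wy": 0,"wz": 0}
    - {"fingers": -1,"tx": 0.5,"ty": 0,"tz": 0,"wx": 0,"wy": 0,"wz": 0}

```text
time: 24.35
ee_pos: [583.5, -149.5, 92.2]
ee_rot: [2.121, 2.317, -0.001]
contact_force: [-2.0, -5.6, -0.2]
gripper_width: 0.1
grasp_force: 2.6
```

The pin is now moving with the clamp at about 6 N. Continuing in small steps until it bears.

Emit:
send_rows:
  steps:
    - {"fingers": -1,"tx": 0.5,"ty": 0,"tz": 0,"wx": 0,"wy": 0,"wz": 0}
    - {"fingers": -1,"tx": 0.5,"ty": 0,"tz": 0,"wx": 0,"wy": 0,"wz": 0}

```text
time: 24.55
ee_pos: [583.4, -148.5, 92.2]
ee_rot: [2.121, 2.317, -0.001]
contact_force: [-2.0, -5.8, 0.3]
gripper_width: 0.5
grasp_force: 2.6
```

Emit:
send_rows:
  steps:
    - {"fingers": -1,"tx": 0.5,"ty": 0,"tz": 0,"wx": 0,"wy": 0,"wz": 0}
    - {"fingers": -1,"tx": 0.4,"ty": 0,"tz": 0,"wx": 0,"wy": 0,"wz": 0}

```text
time: 24.75
ee_pos: [583.5, -148.4, 92.2]
ee_rot: [2.119, 2.316, -0.003]
contact_force: [-2.9, -7.3, -1.5]
gripper_width: 0.7
grasp_force: 3.9
```

Emit:
send_rows:
  steps:
    - {"fingers": -1,"tx": 0.4,"ty": 0,"tz": 0,"wx": 0,"wy": 0,"wz": 0}
    - {"fingers": -1,"tx": 0.4,"ty": 0,"tz": 0,"wx": 0,"wy": 0,"wz": 0}

```text
time: 24.95
ee_pos: [583.5, -148.4, 92.2]
ee_rot: [2.118, 2.316, -0.004]
contact_force: [-3.1, -9.3, -0.6]
gripper_width: 0.7
grasp_force: 4.9
```

It has come home against the stop. I'm building up to 13 N.

Emit:
send_rows:
  steps:
    - {"fingers": -1,"tx": 0.3,"ty": 0,"tz": 0,"wx": 0,"wy": 0,"wz": 0}
    - {"fingers": -1,"tx": 0.2,"ty": 0,"tz": 0,"wx": 0,"wy": 0,"wz": 0}
    - {"fingers": -1,"tx": 0,"ty": 0,"tz": 0,"wx": 0,"wy": 0,"wz": 0}

```text
time: 25.25
ee_pos: [583.5, -148.4, 92.2]
ee_rot: [2.118, 2.316, -0.005]
contact_force: [-2.9, -9.9, -1.3]
gripper_width: 0.2
grasp_force: 5.1
```

Emit:
send_rows:
  steps:
    - {"fingers": -1,"tx": 0.2,"ty": 0,"tz": 0,"wx": 0,"wy": 0,"wz": 0}
    - {"fingers": -1,"tx": 0,"ty": 0,"tz": 0,"wx": 0,"wy": 0,"wz": 0}
    - {"fingers": -1,"tx": 0,"ty": 0,"tz": 0,"wx": 0,"wy": 0,"wz": 0}

```text
time: 25.55
ee_pos: [583.5, -148.4, 92.2]
ee_rot: [2.117, 2.315, -0.005]
contact_force: [-2.4, -11.7, -1.9]
gripper_width: 0.6
grasp_force: 5.3
```

Emit:
send_rows:
  steps:
    - {"fingers": -1,"tx": 0.3,"ty": 0,"tz": 0,"wx": 0,"wy": 0,"wz": 0}
    - {"fingers": -1,"tx": 0,"ty": 0,"tz": 0,"wx": 0,"wy": 0,"wz": 0}
    - {"fingers": -1,"tx": 0,"ty": 0,"tz": 0,"wx": 0,"wy": 0,"wz": 0}

```text
time: 25.85
ee_pos: [583.5, -148.4, 92.2]
ee_rot: [2.117, 2.315, -0.005]
contact_force: [-2.8, -11.7, -1.2]
gripper_width: 0.3
grasp_force: 5.6
```

Emit:
send_rows:
  steps:
    - {"fingers": -1,"tx": 0.1,"ty": 0,"tz": 0,"wx": 0,"wy": 0,"wz": 0}
    - {"fingers": -1,"tx": 0,"ty": 0,"tz": 0,"wx": 0,"wy": 0,"wz": 0}
    - {"fingers": -1,"tx": 0,"ty": 0,"tz": 0,"wx": 0,"wy": 0,"wz": 0}

```text
time: 26.15
ee_pos: [583.5, -148.4, 92.2]
ee_rot: [2.117, 2.315, -0.006]
contact_force: [-2.3, -11.6, -1.5]
gripper_width: 0.4
grasp_force: 5.8
```

Emit:
send_rows:
  steps:
    - {"fingers": -1,"tx": 0.3,"ty": 0,"tz": 0,"wx": 0,"wy": 0,"wz": 0}
    - {"fingers": -1,"tx": 0,"ty": 0,"tz": 0,"wx": 0,"wy": 0,"wz": 0}
    - {"fingers": -1,"tx": 0,"ty": 0,"tz": 0,"wx": 0,"wy": 0,"wz": 0}

```text
time: 26.45
ee_pos: [583.5, -148.4, 92.3]
ee_rot: [2.117, 2.315, -0.006]
contact_force: [-3.3, -13.2, -1.7]
gripper_width: 0.8
grasp_force: 6.1
```

Emit:
send_rows:
  steps:
    - {"fingers": -1,"tx": 0,"ty": 0,"tz": 0,"wx": 0,"wy": 0,"wz": 0}
    - {"fingers": -1,"tx": 0,"ty": 0,"tz": 0,"wx": 0,"wy": 0,"wz": 0}
    - {"fingers": -1,"tx": 0,"ty": 0,"tz": 0,"wx": 0,"wy": 0,"wz": 0}
    - {"fingers": -1,"tx": 0,"ty": 0,"tz": 0,"wx": 0,"wy": 0,"wz": 0}
    - {"fingers": -1,"tx": 0,"ty": 0,"tz": 0,"wx": 0,"wy": 0,"wz": 0}

```text
time: 26.95
ee_pos: [583.5, -148.4, 92.2]
ee_rot: [2.117, 2.315, -0.006]
contact_force: [-3.6, -13.3, -0.7]
gripper_width: 0.5
grasp_force: 6.1
```

Emit:
send_rows:
  steps:
    - {"fingers": -1,"tx": 0,"ty": 0,"tz": 0,"wx": 0,"wy": 0,"wz": 0}
    - {"fingers": -1,"tx": 0,"ty": 0,"tz": 0,"wx": 0,"wy": 0,"wz": 0}
    - {"fingers": -1,"tx": 0,"ty": 0,"tz": 0,"wx": 0,"wy": 0,"wz": 0}
    - {"fingers": -1,"tx": 0,"ty": 0,"tz": 0,"wx": 0,"wy": 0,"wz": 0}

```text
time: 27.35
ee_pos: [583.5, -148.4, 92.3]
ee_rot: [2.117, 2.315, -0.006]
contact_force: [-3.5, -12.5, -1.4]
gripper_width: 0.4
grasp_force: 6.1
```

Steady at about 13 N for a second. I'm backing off, lifting clear and checking.

Emit:
send_rows:
  steps:
    - {"fingers": -1,"tx": -1,"ty": 0,"tz": 0,"wx": 0,"wy": 0,"wz": 0}
    - {"fingers": -1,"tx": -2,"ty": 0,"tz": 0,"wx": 0,"wy": 0,"wz": 0}
    - {"fingers": -1,"tx": -7,"ty": 0,"tz": 0,"wx": 0,"wy": 0,"wz": 0}
    - {"fingers": -1,"tx": -15,"ty": 0,"tz": 0,"wx": 0,"wy": 0,"wz": 0}
    - {"fingers": -1,"tx": 0,"ty": 0,"tz": -40,"wx": 0,"wy": 0,"wz": 0}
    - {"fingers": -1,"tx": 0,"ty": 0,"tz": -40,"wx": 0,"wy": 0,"wz": 0}
    - {"fingers": -1,"tx": -40,"ty": 0,"tz": -30,"wx": 0,"wy": 0,"wz": 0}
    - {"fingers": -1,"tx": -45,"ty": 0,"tz": 0,"wx": 0,"wy": 0,"wz": 0}
    - {"fingers": -1,"tx": -45,"ty": 0,"tz": 0,"wx": 0,"wy": 0,"wz": 0}
    - {"fingers": -1,"tx": -45,"ty": 0,"tz": 0,"wx": 0,"wy": 0,"wz": 0}
    - {"fingers": -1,"tx": 0,"ty": 0,"tz": 0,"wx": 0,"wy": 0,"wz": 0}
    - {"fingers": -1,"tx": 0,"ty": 0,"tz": 0,"wx": 0,"wy": 0,"wz": 0}

```text
time: 28.55
ee_pos: [600.4, -345.3, 201.6]
ee_rot: [-2.124, -2.314, -0.002]
contact_force: [0.5, 0.2, 0.4]
gripper_width: 0.7
grasp_force: 0.0
```

Run:
```python
from h import *
c=camera("top");s=camera("scene");p=state();print(p["ee_pos"].round(1),p["contact_force"].round(1))
o=np.array([569.3,7.1]);th=np.radians(95.1);u=np.array([np.cos(th),np.sin(th)]);v=np.array([-u[1],u[0]])
for k in blobs(c,(8,140,50),(16,255,255),100):
    m=k[:,0].mean(0)
    if 180<m[0]<290: W=ray(c,k[:,0],62)[:,:2]-o;print(m,(W@u).min(),(W@u).max(),(W@v).min(),(W@v).max())
# all in one view: pads & pin
B=cv2.imread("pics/top0.png");d=cv2.absdiff(B,c["frame"]).max(2)
for n,(x,y) in dict(mug=(330,170),tin=(388,181),shaker=(276,155),spice=(222,150),jar=(166,161),spoon=(203,276)).items(): print(n,d[y-12:y+12,x-12:x+12].mean().round(1),end=" ")
a=cv2.resize(c["frame"][180:250,160:330],(680,280),interpolation=2);b=cv2.resize(s["frame"][165:245,190:315],(500,320),interpolation=2)
z=np.zeros((600,680,3),np.uint8);z[:280]=a;z[280:,:500]=b
cv2.imwrite("pics/f1.png",z)
```

```text
[ 600.5 -342.9  201.7] [ 0.6  0.9 -0.7]
[238.08163265 220.44897959] -139.49632011180123 81.74187831093674 -34.0569175902457 51.69987558453916
mug 34.5 tin 138.5 shaker 25.0 spice 22.3 jar 26.3 spoon 62.1
```

View pics/f1.png

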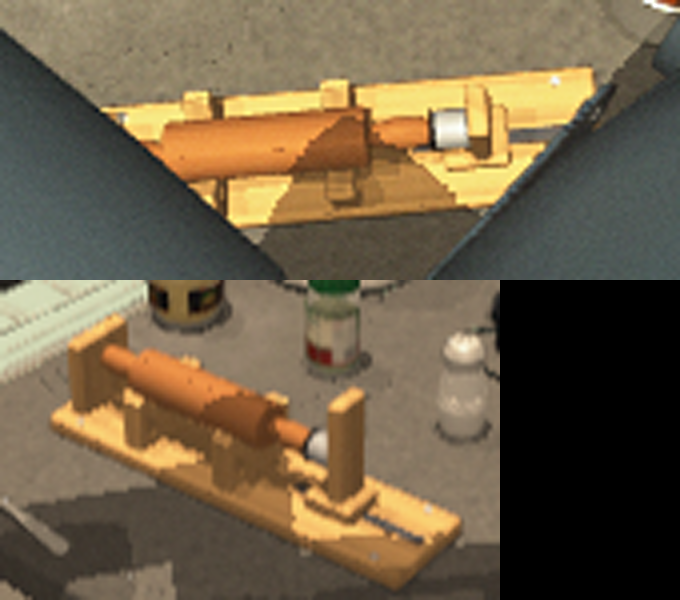

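The final view shows the pin bedded in both V's. The pad at (450,130) touches its handle, and the other end is at the stop (105,352). The bystanders were never touched. The gripper is clear, so I'm handing in.

```bash
python3 -c "
from bench import hand_in;print(hand_in())"
```

```text
the job is handed in; nothing more can be done
None
```

The 210 mm rolling pin is bedded in both V supports (pressed down at about 13 N) and clamped home against the end stop (steady push of about 13 N). The gripper is clear, and the job was handed in at about 29 s; hand-in returned no verdict.

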